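# Unlatch the jar station and uncover the jar

### The job

Open the jar in the jar station: reach in under the station's head and flip the ratchet pawl right over by its thumb pin until it lies back on its stop by itself, then draw the toothed locking bar out by its upright handle as far as it goes, so that it no longer covers the lid. Then lift the loose lid off the jar by its knob and lay it, knob up, wholly on the white tile; leave the pawl back and the bar out, the jar upright in its nest, and the two tins and the beaker where they are.

Things in the scene. Friction and masses are not known exactly. Their poses are not given: they have to be found in the camera images.
- station: Jar station, fixed on the worktop: grey base plate 125 (x) x 340 (y) x 12 mm, rear column, white head over the pawl. Origin on the worktop under the plate; x to the rear (column), y along the bar towards the jar, z up. Distances below in mm in this frame. Bar along y at x 0, z 72 to 84, tooth tips at 90, 18 wide. Jar at x 0, y 125. The space in front of the guide is open.
- head_edge (a point): Middle of the lower front edge of the station's box-shaped white head (station frame x -65, y -17, z 270). The head spans x -65 to 71, y -70 to 35, z 270 to 332, over the pawl, so an upright gripper cannot reach the thumb pin; one leaning 30 to 50 degrees from upright, its back towards the station's -x, can. Axes as the station's.
- bar_guide (a point): Top centre of the aluminium guide round the bar (station x 0, y -14, z 84): 26 mm wide (front face at x -13), 88 mm long in y; cheeks rise to z 106 beside the pawl's hinge, y -47 to -29. Nothing stands in front of x -13 above the base plate between y -60 and 80, save the pawl's pin. Axes as the station's.
- pawl_pin (a point): Middle of the pawl's thumb pin: level steel pin 10 mm thick along the station's x axis, sticking out to the front from station x -13 to -64, then a 13 mm collar to -68. This point: x -44, y 0, z 104 with the pawl down; it moves with the pawl, and its axes (the station's with the pawl down) turn with it.
- pawl_pivot (a point): Fixed point on the pawl's hinge line, which runs along the station's x axis (station frame x -44, y -38, z 96; same x as pawl_pin). pawl_pin circles it at 39 mm radius. Axes as the station's.
- pawl (a joint): Pawl angle, rad. 0: down, tip between the teeth (the bar can go in, not out). Grows as the pin rises and swings over to the station's -y; 1.95: on its stop. No spring, 64 g, moves by its own weight: the pin is straight over the hinge at 1.36; from somewhat beyond (1.45 surely) it falls back to the stop by itself, from less it drops into the teeth.
- bar_handle (a point): Middle of the grip of the bar's upright round handle: 16 mm diameter, top at station z 128, 20 mm collar round its foot up to z 87; this point at x 0, z 108, y -150 with the bar in, and it moves with the bar. Axes as the station's.
- bar (a joint): How far the bar is drawn out towards the station's -y, m. 0 to 0.002: in, its tip 18 mm over the lid's edge, 2.5 mm above it; 0.060: out against its stop. Sliding friction about 2.5 N; stays where left. With the pawl down it stops after about 3 mm.
- lid_knob (a point): Centre of the lid's knob: upright black cylinder 24 mm across, 26 mm high, on a 14 mm neck. Loose steel lid, disc 86 mm across, 7 mm thick, top 23 mm and underside 30 mm below this point; a 66 mm plug under it reaches 6 mm into the jar, 3 mm play each side; 0.10 to 0.21 kg. Height over the worktop: 92 mm on the jar, 42 mm on the tile. z up.
- jar: Round steel jar, 80 mm across, 50 mm high, open bore 72 mm, about 0.6 kg, standing loose in a nest of six low lugs on the station. Origin at the centre of its underside, z up.
- tile_top (a point): Centre of the upper face of a white ceramic tile, 130 x 130 x 6 mm, fixed on the worktop. z up, x and y along its edges.
- tin_a: Bystander: open metal moisture tin, 60 mm across, 26 mm high. Origin at the centre of its underside.
- tin_b: Bystander: a second moisture tin of the same size. Origin at the centre of its underside.
- beaker: Bystander: clear beaker, 73 mm across, 95 mm high. Origin at the centre of its underside.

How it is judged:
By the outcome, as a careful person would: the job done as asked, in the order asked, and still so for the second after the job is handed in, with the robot touching nothing.
It also fails if it takes over 64 s, if anything falls off the work surface, if the arm or the gripper's body presses on something with over 40 N, if the wrist force passes 120 N, or if a joint passes its speed limit or range.

### The arm

A 6-joint arm with a two-finger parallel gripper is mounted at the origin on a cart in front of the work surface, level with it; the furniture and walls round the work are solid. World frame = base frame: x ahead of the robot, y to its left, z up, the work surface at z = 0. Lengths are in mm, angles in rad, forces in N, time in s.
With the tool pointing down it reaches from about 300 to 775 mm from the base axis. Payload 14.6 kg.
Tool frame: the origin (TCP) lies on the centre line of the jaws, within the pads' length; the fingertips stand ahead of it and the grasp point (between the pads) is the TCP (manip.tip_reach is the z of the fingertips in the tool frame, in mm); z points along the fingers, y is the direction in which the jaws open and shut (so a half turn about z gives the same grasp; the last joint's range is limited). The gripper opens to 94 mm and grips with 3 to 60 N. Pads are 16 mm wide; open, the fingers measure 119 mm over their backs; the gripper's body (75 mm by 177 mm) begins 78 mm behind the grasp point.
Start: joints at [-1.355, 0.3, 1.521, -0, 1.321, -0.067], TCP at [153.468, -528.145, 224.446] pointing down, gripper open.
Joint ranges: [-3.03, 3.03], [-0.79, 2.21], [0.23, 2.52], [-1.04, 4.18], [0, 3.07], [-2.55, 2.55]. Speed limits (rad/s): [2.22, 2.22, 2.57, 3.14, 3.14, 3.14].

### API

Orientations are given as [roll, pitch, yaw] about the fixed x, y, z axes, in that order (R = Rz(yaw) Ry(pitch) Rx(roll)).
In Python, from cell import manip, camera, search_frame, masks_of, tip_of gives the robot as it stands.
- The arm moves only by the tool send_rows, never from a script. Its argument "plan" is a list of rows, each an object with "travel": the shift along the tool's x, y, z in mm, a list of three; "delta_rot": the turn, a rotation vector about the tool's x, y, z in degrees, a list of three; "fingers": the gripper's target within -1 to 1 (shut at 1, half-way at 0, fully open at -1). In form: [{"travel": [dx, dy, dz], "delta_rot": [wx, wy, wz], "fingers": fingers}, ...]. A call has 1 to 20 rows; each row shifts and turns the commanded pose from where the row before left it, along the tool's axes as they then stand; what a row does not reach is not made up. A row lasts 1/8 s, in which the tool goes at most 62.5 mm and 10.7 degrees, less where a joint would pass 70% of its speed; a pose out of reach is approached as far as the arm can. A call is refused whole if a number of a shift passes 62.5 or a number of a turn 10.7, either way. A call with a gripper value outside its range is refused whole. The fingers move at their own pace and stop on an object; "grip_force" is the grip in N (left out, the last holds). Time passes only in rows, so rows that do not move let the fingers close. It gives the time, the measured TCP pose, the force and the opening at its end, in the units of the state.
- manip.read_state(): the state, without advancing time (a new reading comes with each control period).
- camera(name): name is "scene" or "top"; returns a dict with "color" (400x640x3 uint8, red, green, blue), "z_map" (400x640 float32, mm along the optical axis (not along the pixel's ray), 0 where there is no reading), "fov_y" (degrees; the focal length in pixels is half the picture's height over the tangent of half this angle, whatever the lens; pixels are square), "cx", "cy" (the principal point, pixels), "k1" (the pictures are not rectified: a ray, as slopes to the right and down, at radius r is drawn at 1 + k1 r^2 times it, then the intrinsics apply), "world_from_camera" (4x4, takes a point from camera to world coordinates). Camera axes: x right, y up, looking along -z (the intrinsics and any distortion apply to the point x, -y, -z); pixel columns grow to the right and rows downward; lengths in mm; the calibration is good to about 2 mm. A picture is of the moment at which its call begins.
- manip.sign_off(): hands the job in, once; it reports no verdict.
Trained networks look in the newest picture that a camera, given by its name, has taken for a name from the list of things; names that differ only in an ending like _2 or _b are one class to them, and where a whole thing is asked for, a point or a joint stands for the part that bears it (a point fixed in the world has none). Each returns a list of dicts, best first, with "confidence" (0 to 1); they miss things now and then, are a little off and sometimes report something else, mostly with a low value. They report only what shows in the picture. A call takes as long as a camera call.
- search_frame(name, camera): "at" ([x, y, z] in mm, in the coordinates of the camera as it stood for that picture, good to about 4 mm: the middle of the surface that is visible of it).
- masks_of(name, camera): "region" (400x640 bool, what is visible of it).
- tip_of(name, camera): "at" ([x, y, z] in mm, in the coordinates of the camera as it stood for that picture, good to about 4 mm: a listed point, or the origin of a listed thing).
The state is a dict: "clock": time; "joints": joint angles; "qd": joint speeds; "effort": joint torques, N m; "eef_pos": TCP position; "eef_rot": TCP orientation; "wrist_force": force on the tool from outside, world axes, zero at the start; "moment": the same for the moment, N m; "finger_gap": finger opening in mm.
Only numpy, scipy, OpenCV 4.12 (cv2) and the standard library are available. Lean on these libraries where they do the work, as an engineer would, in place of code of your own. Each camera call takes 0.05 s, during which the arm holds its last target. There are 200 camera calls.

## Working session

There is one attempt and no reset: what is moved stays moved. The work goes in short steps, Python scripts to look and compute and a tool call to move; the robot and the scene stay as the last step left them, time stands still between calls to the robot, and variables do not carry over. Pictures are saved under pics/ and viewed, about 8 in all and at most 12, crops included, and the job is handed in when it is done.

Besides the shell and the picture viewer there is one more tool, called after "Request:" in YAML: its name, and indented under it one key for each argument. send_rows: Moves the arm, as the interface text tells. Its arguments: {"type":"object","properties":{"plan":{"type":"array"},"grip_force":{"type":"number"}},"required":["plan"]}

```bash
ls; mkdir -p pics
cat > h.py <<'E'
import numpy as np, cv2
from scipy.spatial.transform import Rotation as R
from cell import manip, camera, search_frame, masks_of, tip_of
def w(c,p): M=np.array(c["world_from_camera"]); return M[:3,:3]@np.array(p)+M[:3,3]
def pt(name,cam,c,f=tip_of,n=2):
    return [(np.round(w(c,d["at"]),1).tolist(),round(d["confidence"],2)) for d in f(name,cam)[:n]]
def save(c,fn): cv2.imwrite("pics/"+fn,c["color"][:,:,::-1])
def project(c,P):
    M=np.linalg.inv(np.array(c["world_from_camera"])); p=M[:3,:3]@np.array(P)+M[:3,3]
    x,y=p[0]/-p[2],-p[1]/-p[2]; s=1+c["k1"]*(x*x+y*y); f=200/np.tan(np.radians(c["fov_y"])/2)
    return c["cx"]+f*x*s, c["cy"]+f*y*s
def cloud(c):
    f=200/np.tan(np.radians(c["fov_y"])/2); v,u=np.mgrid[:400,:640]
    xd,yd=(u-c["cx"])/f,(v-c["cy"])/f; x,y=xd.copy(),yd.copy()
    for _ in range(8): s=1+c["k1"]*(x*x+y*y); x,y=xd/s,yd/s
    z=c["z_map"]; P=np.stack([x*z,-y*z,-z],-1); M=np.array(c["world_from_camera"])
    P=P@M[:3,:3].T+M[:3,3]; P[z==0]=np.nan; return P
E
python3 - <<'E'
from h import *
for cam in ("scene","top"):
    c=camera(cam); save(c,cam+"0.png"); print(cam,np.round(c["world_from_camera"],2).tolist(),c["fov_y"],c["k1"])
    for n in "station head_edge bar_guide pawl_pin pawl_pivot bar_handle lid_knob jar tile_top tin_a beaker".split():
        print(n,pt(n,cam,c))
print(manip.read_state(), manip.tip_reach)
E
```

```text
pics
scene [[-0.75, 0.37, -0.56, -18.76], [-0.67, -0.38, 0.64, 687.9], [0.02, 0.85, 0.53, 693.44], [0.0, 0.0, 0.0, 1.0]] 54.17859388932527 -0.0207959440716349
station [([571.1, -90.5, 2.4], 0.92)]
head_edge [([512.5, -115.6, 271.7], 0.67), ([526.1, -93.9, 104.8], 0.42)]
bar_guide [([575.1, -104.7, 90.0], 0.92), ([564.9, 34.1, 94.4], 0.7)]
pawl_pin [([526.8, -96.0, 110.3], 0.62)]
pawl_pivot [([533.5, -128.2, 103.2], 0.66), ([528.9, -94.5, 107.7], 0.3)]
bar_handle [([584.5, -242.6, 111.5], 0.73)]
lid_knob [([563.3, 32.4, 91.7], 0.63)]
jar [([563.3, 34.1, 12.9], 0.58), ([569.5, -87.2, 1.5], 0.19)]
tile_top [([434.0, 179.5, 6.7], 0.75), ([474.9, 390.3, 2.3], 0.52)]
tin_a [([426.4, 6.1, -2.4], 0.69), ([421.7, -133.6, 3.1], 0.65)]
beaker [([478.2, 389.1, 5.5], 0.83)]
top [[-0.17, 0.9, -0.4, -18.86], [-0.99, -0.15, 0.08, 182.39], [0.01, 0.4, 0.91, 1469.87], [0.0, 0.0, 0.0, 1.0]] 42.42678510544524 -0.07188785693637756
station [([574.2, -87.7, -0.4], 0.86)]
head_edge [([509.4, -111.6, 271.9], 0.93)]
bar_guide [([573.9, -103.0, 81.3], 0.83)]
pawl_pin [([528.3, -93.0, 107.5], 0.61)]
pawl_pivot 
[... 312 characters left out ...]
aker [([478.4, 391.4, 4.0], 0.65)]
{'clock': 1.2, 'joints': array([-1.35461075e+00,  2.99934403e-01,  1.52101325e+00, -2.39024275e-05,
        1.32070256e+00, -6.65610996e-02]), 'qd': array([-0.00134122,  0.00082555, -0.00082877, -0.00128011, -0.00027876,
       -0.00054952]), 'effort': array([ 5.05540193e-04, -5.31660748e+01, -3.52911651e+01,  7.08848191e-02,
        2.13278329e-02,  5.30224909e-06]), 'eef_pos': array([ 153.4555782 , -528.14194324,  224.42109175]), 'eef_rot': array([-3.14153368e+00,  1.92787288e-05,  2.82752597e-01]), 'wrist_force': array([-0.75984177,  0.32385944,  0.00824764]), 'moment': array([ 0.00474622, -0.05195368,  0.03400563]), 'finger_gap': 93.69368554109906} 19.0
```

Run:
```python
import cv2,numpy as np
from scipy.optimize import least_squares
obs=[((0,0,0),(571.1,-90.5)),((0,0,0),(574.2,-87.7)),((-65,-17),(512.5,-115.6)),((-65,-17),(509.4,-111.6)),((0,-14),(575.1,-104.7)),((0,-14),(573.9,-103)),
((-44,0),(526.8,-96)),((-44,0),(528.3,-93)),((-44,-38),(533.5,-128.2)),((-44,-38),(532.9,-132.8)),((0,-150),(584.5,-242.6)),((0,-150),(590.3,-235.3)),((0,125),(563.3,32.4)),((0,125),(569.3,34.4))]
S=np.array([o[0][:2] for o in obs],float);W=np.array([o[1] for o in obs])
def f(p):
    c,s=np.cos(p[2]),np.sin(p[2]); return (S@np.array([[c,s],[-s,c]])+p[:2]-W)
r=least_squares(lambda p:f(p).ravel(),[573,-90,.07],loss='soft_l1',f_scale=3)
print(r.x,np.degrees(r.x[2]));print(f(r.x).round(1).tolist())
```

```text
[ 5.73641293e+02 -9.02302271e+01  8.15681888e-02] 4.673512960873022
[[2.5, 0.3], [-0.6, -2.5], [-2.3, 3.1], [0.8, -0.9], [-0.3, 0.5], [0.9, -1.2], [3.0, 2.2], [1.5, -0.8], [-0.6, -3.5], [-0.0, 1.1], [1.4, 2.9], [-4.4, -4.4], [0.2, 2.0], [-5.8, -0.0]]
```

View pics/scene0.png

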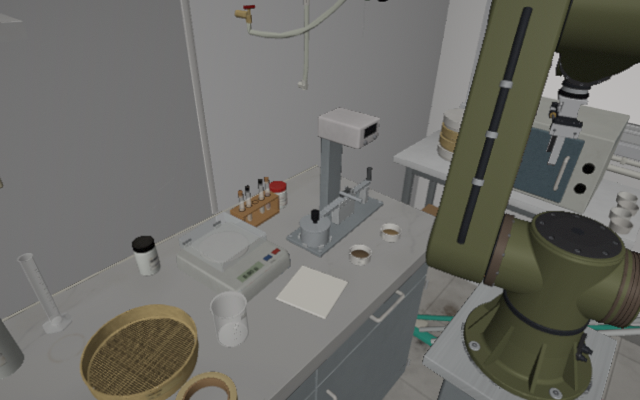

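View pics/top0.png

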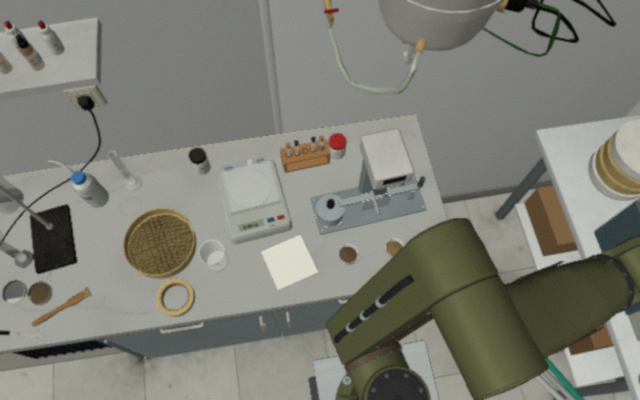

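```bash
cat >> h.py <<'E'
O=np.array([573.6,-90.2,0.]); YAW=0.0816
def s2w(p): return R.from_euler('z',YAW).apply(p)+O
def w2s(p): return R.from_euler('z',-YAW).apply(np.asarray(p)-O)
E
python3 - <<'E'
from h import *
for cam in("scene","top"):
    c=camera(cam);P=cloud(c);Q=((P.reshape(-1,3)-O)@R.from_euler('z',YAW).as_matrix())
    print(cam)
    def box(n,lo,hi):
        m=np.all((Q>lo)&(Q<hi),1); q=Q[m]
        if len(q): print(n,len(q),"min",q.min(0).round(1),"max",q.max(0).round(1),"med",np.median(q,0).round(1))
    box("knob",[-25,95,82],[25,155,125])
    box("knobtop",[-25,95,101],[25,155,115])
    box("handle",[-20,-175,95],[20,-125,140])
    box("pin",[-75,-15,95],[-18,15,116])
    box("head",[-85,-90,300],[90,55,345])
    box("headtop",[-85,-90,328],[90,55,345])
    box("behindlow",[75,60,20],[300,210,200])
    box("behind",[75,60,120],[150,210,300])
    box("scale",[-110,180,20],[60,320,200])
    # tile
    p=P.reshape(-1,3);m=(abs(p[:,0]-438)<95)&(abs(p[:,1]-179)<95)&(p[:,2]>3)&(p[:,2]<10);col=c["color"].reshape(-1,3)[m].min(1)>185
    t=p[m][col].astype(np.float32)[:,:2]; print("tile",len(t),cv2.minAreaRect(t), np.median(p[m][col][:,2]))
E
```

```text
scene
knob 107 min [-12.3  95.6  82.2] max [ 10.3 138.4 108.2] med [ -3.7 130.2  98.9]
knobtop 45 min [-11.9 115.2 101.8] max [ 10.3 138.4 108.2] med [ -1.1 126.4 106.4]
handle 57 min [ -12.4 -157.3   95.3] max [   5.7 -142.1  130.8] med [  -5.3 -147.2  115.7]
pin 63 min [-70.   -3.5 102.7] max [-18.3   7.  113.2] med [-46.7   3.8 108.7]
head 1408 min [-70.4 -68.8 300. ] max [ 67.8  38.7 336.4] med [-16.3  16.5 330.3]
headtop 774 min [-68.  -68.8 328. ] max [ 67.8  37.4 336.4] med [ -7.4  -5.  333.9]
behindlow 1006 min [173.3  60.   20.1] max [231.4 210.  134.9] med [197.8 131.4  68.9]
scale 988 min [-23.8 248.3  20. ] max [ 60.  319.9  98.8] med [ 15.9 288.7  56.9]
tile 0 ((0.0, 0.0), (0.0, 0.0), 0.0) nan
top
knob 75 min [-12.3  95.2  82.5] max [ 11.7 138.5 112.6] med [ -2.1 126.4 102.1]
knobtop 45 min [-10.3 114.3 101.3] max [ 11.4 137.4 112.6] med [  0.3 127.  105.7]
handle 49 min [ -11.5 -159.4   95.2] max [   5.  -143.5  133.4] med [  -4.7 -148.3  124.6]
pin 58 min [-68.6  -3.9  97.3] max [-18.7   7.4 115.7] med [-44.6   2.3 108.6]
head 2216 min [-69.  -69.1 300.3] max [ 71.1  37.7 340.5] med [ -7.6 -11.2 332. ]
headtop 1811 min [-67.4 -68.  328. ] max [ 69.6  37.7 340.5] med [ -1.2 -15.1 332.7]
behindlow 901 min [172.8  60.3  20.6] max [234.1 210.  140.9] med [199.  133.   68.4]
scale 806 min [-23.7 246.3  20. ] max [ 59.7 319.9 103.4] med [ 18.8 285.3  55.5]
  return _methods._mean(a, axis=axis, dtype=dtype,
  ret = ret.dtype.type(ret / rcount)
Traceback (most recent call last):
cv2.error: OpenCV(4.12.0) /io/opencv/modules/imgproc/src/convhull.cpp:143: error: (-215:Assertion failed) total >= 0 && (depth == CV_32F || depth == CV_32S) in function 'convexHull'
```

```bash
sed -i 's/^O=.*/O=np.array([571.7,-89.3,0.]); YAW=0.0703/' h.py
cat >> h.py <<'E'
def tool_R(lean,turn=0.): # station-frame tool: y=-station y, leaning lean deg; turn about z (deg)
    a=np.radians(lean); c,s=np.cos(a),np.sin(a)
    M=np.array([[c,0,s],[0,-1,0],[s,0,-c]])
    return R.from_euler('z',YAW)*R.from_euler('z',turn,degrees=True)*R.from_matrix(M)
def go(target_s,Rt=None):
    s=manip.read_state(); R0=R.from_euler('xyz',s["eef_rot"]); 
    print("t",round(s["clock"],2),"station pos",w2s(s["eef_pos"]).round(1),"F",np.round(s["wrist_force"],1),"gap",round(s["finger_gap"],1),"q",np.round(s["joints"],2))
    if target_s is not None: print("travel(now-tool):",R0.inv().apply(s2w(target_s)-s["eef_pos"]).round(1))
    if Rt is not None: print("rotvec deg:",np.degrees((R0.inv()*Rt).as_rotvec()).round(2))
E
python3 - <<'E'
from h import *
go([-130,0,204],tool_R(40))
# tile
for cam in("scene","top"):
    c=camera(cam);P=cloud(c);m=masks_of("tile_top",cam)
    if m: 
        p=P[m[0]["region"]];p=p[~np.isnan(p[:,0])]; print(cam,m[0]["confidence"],len(p),np.percentile(p,[1,50,99],axis=0).round(1).tolist(),cv2.minAreaRect(p[:,:2].astype(np.float32)))
E
```

```text
t 1.3 station pos [-448.  -408.4  224.5] F [-0.1  1.1 -1.3] gap 94.0 q [-1.35  0.3   1.52 -0.    1.32 -0.07]
travel(now-tool): [ 397.  -332.1   20.5]
rotvec deg: [-4.25 39.85 11.67]
top 0.6 1840 [[369.0, 110.7, -2.1], [437.3, 181.0, 6.2], [509.5, 250.8, 13.6]] ((440.2286376953125, 181.0615997314453), (134.1293182373047, 129.57839965820312), 15.293952941894531)
```

Request:
send_rows:
  plan:
    - {"travel": [28.4, -23.7, 1.5], "delta_rot": [0, 0, 0], "fingers": -1}
    - {"travel": [28.4, -23.7, 1.5], "delta_rot": [0, 0, 0], "fingers": -1}
    - {"travel": [28.4, -23.7, 1.5], "delta_rot": [0, 0, 0], "fingers": -1}
    - {"travel": [28.4, -23.7, 1.5], "delta_rot": [0, 0, 0], "fingers": -1}
    - {"travel": [28.4, -23.7, 1.5], "delta_rot": [0, 0, 0], "fingers": -1}
    - {"travel": [28.4, -23.7, 1.5], "delta_rot": [0, 0, 0], "fingers": -1}
    - {"travel": [28.4, -23.7, 1.5], "delta_rot": [0, 0, 0], "fingers": -1}
    - {"travel": [28.4, -23.7, 1.5], "delta_rot": [0, 0, 0], "fingers": -1}
    - {"travel": [28.4, -23.7, 1.5], "delta_rot": [0, 0, 0], "fingers": -1}
    - {"travel": [28.4, -23.7, 1.5], "delta_rot": [0, 0, 0], "fingers": -1}
    - {"travel": [28.4, -23.7, 1.5], "delta_rot": [0, 0, 0], "fingers": -1}
    - {"travel": [28.4, -23.7, 1.5], "delta_rot": [0, 0, 0], "fingers": -1}
    - {"travel": [28.4, -23.7, 1.5], "delta_rot": [0, 0, 0], "fingers": -1}
    - {"travel": [28.4, -23.7, 1.5], "delta_rot": [-0.7, 6.65, 1.95], "fingers": -1}
    - {"travel": [0, 0, 0], "delta_rot": [-0.7, 6.65, 1.95], "fingers": -1}
    - {"travel": [0, 0, 0], "delta_rot": [-0.7, 6.65, 1.95], "fingers": -1}
    - {"travel": [0, 0, 0], "delta_rot": [-0.7, 6.65, 1.95], "fingers": -1}
    - {"travel": [0, 0, 0], "delta_rot": [-0.7, 6.65, 1.95], "fingers": -1}
    - {"travel": [0, 0, 0], "delta_rot": [-0.7, 6.65, 1.95], "fingers": -1}
    - {"travel": [0, 0, 0], "delta_rot": [0, 0, 0], "fingers": -1}

```text
clock: 4.0
eef_pos: [441.9, -98.6, 203.0]
eef_rot: [-3.14, -0.698, 0.068]
wrist_force: [0.2, -0.4, 1.0]
finger_gap: 94.0
```

Run:
```python
from h import *
go([-44,0,105],tool_R(40))
c=camera("scene"); save(c,"s1.png"); print(pt("pawl_pin","scene",c), s2w([-44,0,104]))
```

```text
t 4.0 station pos [-1.302e+02 -1.000e-01  2.030e+02] F [ 0.2 -0.4  1. ] gap 94.0 q [-0.5  -0.19  2.24  0.67  0.59  0.53]
travel(now-tool): [ 3.100e+00 -1.000e-01  1.305e+02]
rotvec deg: [-0.04  0.02 -0.09]
[([527.0, -96.4, 108.3], 0.49)] [527.80868121 -92.39065282 104.        ]
```

Request:
send_rows:
  plan:
    - {"travel": [0.4, 0, 18], "delta_rot": [0, 0, 0], "fingers": -1}
    - {"travel": [0.4, 0, 18], "delta_rot": [0, 0, 0], "fingers": -1}
    - {"travel": [0.4, 0, 18], "delta_rot": [0, 0, 0], "fingers": -1}
    - {"travel": [0.4, 0, 18], "delta_rot": [0, 0, 0], "fingers": -1}
    - {"travel": [0.4, 0, 18], "delta_rot": [0, 0, 0], "fingers": -1}
    - {"travel": [0.4, 0, 18], "delta_rot": [0, 0, 0], "fingers": -1}
    - {"travel": [0.4, 0, 14], "delta_rot": [0, 0, 0], "fingers": -1}
    - {"travel": [0.3, 0, 8.5], "delta_rot": [0, 0, 0], "fingers": -1}
    - {"travel": [0, 0, 0], "delta_rot": [0, 0, 0], "fingers": 0.5}
    - {"travel": [0, 0, 0], "delta_rot": [0, 0, 0], "fingers": 0.5}
    - {"travel": [0, 0, 0], "delta_rot": [0, 0, 0], "fingers": 0.5}
    - {"travel": [0, 0, 0], "delta_rot": [0, 0, 0], "fingers": 0.5}
  grip_force: 8

```text
clock: 5.6
eef_pos: [528.8, -92.5, 105.9]
eef_rot: [-3.141, -0.699, 0.07]
wrist_force: [1.0, -0.0, -1.6]
finger_gap: 57.4
```

Run:
```python
from h import *
go([-44,0,105],tool_R(40))
c=camera("scene"); u,v=map(int,project(c,s2w([-44,0,104]))); cr=c["color"][v-60:v+60,u-80:u+80]
cv2.imwrite("pics/c2.png",cv2.resize(cr,None,fx=5,fy=5,interpolation=cv2.INTER_CUBIC)[:,:,::-1])
```

```text
t 5.6 station pos [-43.   -0.2 105.9] F [ 1.  -0.  -1.6] gap 57.4 q [-0.37  0.2   2.13  1.07  0.32  0.18]
travel(now-tool): [-1.4 -0.2  0.1]
rotvec deg: [-0.03 -0.08 -0.03]
```

View pics/c2.png

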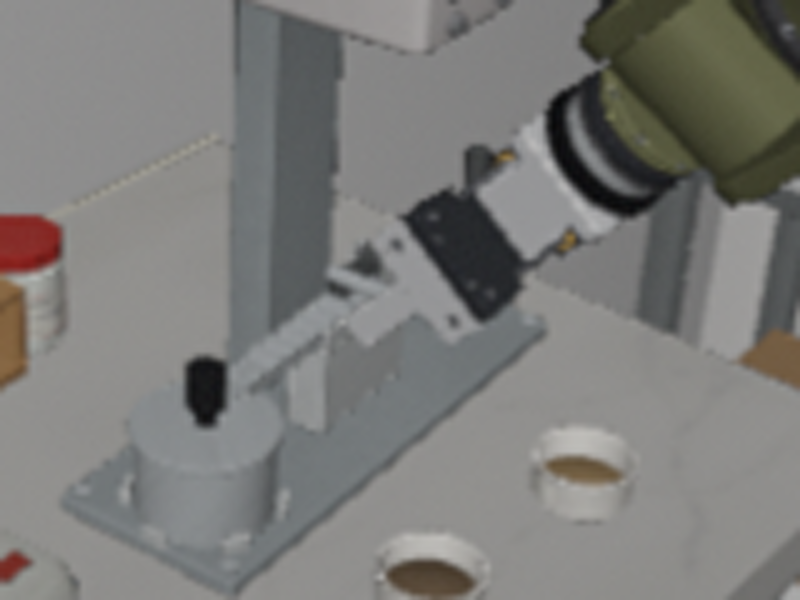

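The crop shows the gripper leaning in with its fingers around the pin at about (350,310), clear of the head and of the knob (205,385). I'll close on the pin.

Request:
send_rows:
  plan:
    - {"travel": [0, 0, 0], "delta_rot": [0, 0, 0], "fingers": 1}
    - {"travel": [0, 0, 0], "delta_rot": [0, 0, 0], "fingers": 1}
    - {"travel": [0, 0, 0], "delta_rot": [0, 0, 0], "fingers": 1}
    - {"travel": [0, 0, 0], "delta_rot": [0, 0, 0], "fingers": 1}
    - {"travel": [0, 0, 0], "delta_rot": [0, 0, 0], "fingers": 1}
    - {"travel": [0, 0, 0], "delta_rot": [0, 0, 0], "fingers": 1}
  grip_force: 8

```text
clock: 6.4
eef_pos: [528.6, -91.3, 105.4]
eef_rot: [-3.138, -0.698, 0.07]
wrist_force: [-1.7, 8.5, 2.3]
finger_gap: 10.2
```

Run:
```python
from h import *
go([-44,0,105],tool_R(40))
t0=np.arctan2(8,38); p=[np.array([0,39*np.cos(t0+a),39*np.sin(t0+a)]) for a in np.linspace(0,1.7,9)]
Ri=(R.from_euler('z',-YAW)*tool_R(40)).inv()
for a,b in zip(p,p[1:]): print(Ri.apply(b-a).round(1),(b-a).round(1))
```

```text
t 6.4 station pos [-43.1   1.1 105.4] F [-1.7  8.5  2.3] gap 10.2 q [-0.37  0.2   2.13  1.07  0.32  0.18]
travel(now-tool): [-0.9  1.1 -0.3]
rotvec deg: [-0.2  -0.01 -0.01]
[ 5.1  2.6 -6. ] [ 0.  -2.6  7.9]
[ 4.6  4.2 -5.5] [ 0.  -4.2  7.2]
[ 3.9  5.6 -4.7] [ 0.  -5.6  6.1]
[ 3.1  6.7 -3.7] [ 0.  -6.7  4.8]
[ 2.1  7.6 -2.5] [ 0.  -7.6  3.3]
[ 1.   8.1 -1.2] [ 0.  -8.1  1.6]
[-0.1  8.3  0.1] [ 0.  -8.3 -0.1]
[-1.2  8.1  1.4] [ 0.  -8.1 -1.9]
```

Request:
send_rows:
  plan:
    - {"travel": [0, -2, 0], "delta_rot": [0, 0, 0], "fingers": 1}
    - {"travel": [0, 0, 0], "delta_rot": [0, 0, 0], "fingers": 1}
    - {"travel": [2.6, 1.3, -3], "delta_rot": [0, 0, 0], "fingers": 1}
    - {"travel": [2.5, 1.3, -3], "delta_rot": [0, 0, 0], "fingers": 1}
    - {"travel": [2.3, 2.1, -2.8], "delta_rot": [0, 0, 0], "fingers": 1}
    - {"travel": [2.3, 2.1, -2.7], "delta_rot": [0, 0, 0], "fingers": 1}
    - {"travel": [0, 0, 0], "delta_rot": [0, 0, 0], "fingers": 1}

```text
clock: 7.28
eef_pos: [529.1, -96.9, 120.9]
eef_rot: [-3.139, -0.699, 0.07]
wrist_force: [-1.1, 3.9, 2.9]
finger_gap: 10.0
```

Request:
send_rows:
  plan:
    - {"travel": [3.9, 5.6, -4.7], "delta_rot": [0, 0, 0], "fingers": 1}
    - {"travel": [3.1, 6.7, -3.7], "delta_rot": [0, 0, 0], "fingers": 1}
    - {"travel": [2.1, 7.6, -2.5], "delta_rot": [0, 0, 0], "fingers": 1}
    - {"travel": [1, 8.1, -1.2], "delta_rot": [0, 0, 0], "fingers": 1}
    - {"travel": [0, 8.3, 0], "delta_rot": [0, 0, 0], "fingers": 1}
    - {"travel": [-1.2, 8.1, 1.4], "delta_rot": [0, 0, 0], "fingers": 1}
    - {"travel": [0, 0, 0], "delta_rot": [0, 0, 0], "fingers": 1}

```text
clock: 8.15
eef_pos: [532.3, -142.4, 134.3]
eef_rot: [-3.141, -0.699, 0.068]
wrist_force: [-0.8, -0.7, 2.4]
finger_gap: 9.5
```

Run:
```python
from h import *
go(None)
```

```text
t 8.15 station pos [-43.1 -50.2 134.3] F [-0.8 -0.7  2.4] gap 9.5 q [-0.48  0.18  2.07  0.92  0.44  0.25]
```

Request:
send_rows:
  plan:
    - {"travel": [0, 0, 0], "delta_rot": [0, 0, 0], "fingers": -1}
    - {"travel": [0, 0, 0], "delta_rot": [0, 0, 0], "fingers": -1}
    - {"travel": [0, 0, 0], "delta_rot": [0, 0, 0], "fingers": -1}
    - {"travel": [0, 0, 0], "delta_rot": [0, 0, 0], "fingers": -1}
    - {"travel": [0, 0, 0], "delta_rot": [0, 0, 0], "fingers": -1}
    - {"travel": [0, 0, 0], "delta_rot": [0, 0, 0], "fingers": -1}
    - {"travel": [0, 0, -15], "delta_rot": [0, 0, 0], "fingers": -1}
    - {"travel": [0, 0, -20], "delta_rot": [0, 0, 0], "fingers": -1}
    - {"travel": [0, 0, -20], "delta_rot": [0, 0, 0], "fingers": -1}
    - {"travel": [0, 0, -20], "delta_rot": [0, 0, 0], "fingers": -1}
    - {"travel": [0, 0, -20], "delta_rot": [0, 0, 0], "fingers": -1}
    - {"travel": [0, 0, 0], "delta_rot": [0, 0, 0], "fingers": -1}

```text
clock: 9.65
eef_pos: [471.3, -146.2, 208.2]
eef_rot: [3.141, -0.701, 0.07]
wrist_force: [-0.1, -0.2, -0.3]
finger_gap: 94.0
```

Run:
```python
from h import *
go([-70,-150,190],tool_R(40))
print("expected stop pin",s2w([-44,-60,128]))
for cam in("scene","top"):
    c=camera(cam); print([(w2s(np.array(p)).round(1),q) for p,q in pt("pawl_pin",cam,c)])
    if cam=="scene":
        u,v=map(int,project(c,s2w([-44,-30,104]))); cr=c["color"][v-50:v+50,u-70:u+70]
        cv2.imwrite("pics/c3.png",cv2.resize(cr,None,fx=5,fy=5,interpolation=cv2.INTER_CUBIC)[:,:,::-1])
```

```text
t 9.65 station pos [-104.2  -49.7  208.2] F [-0.1 -0.2 -0.3] gap 94.0 q [-0.58 -0.08  2.13  0.72  0.63  0.43]
travel(now-tool): [ 14.4 100.2  36. ]
rotvec deg: [ 0.04 -0.15 -0.02]
expected stop pin [ 532.02320778 -152.24245117  128.        ]
[(array([-46. , -60.6, 132.2]), 0.56)]
[(array([-43.9, -63.9, 131.9]), 0.66)]
```

View pics/c3.png

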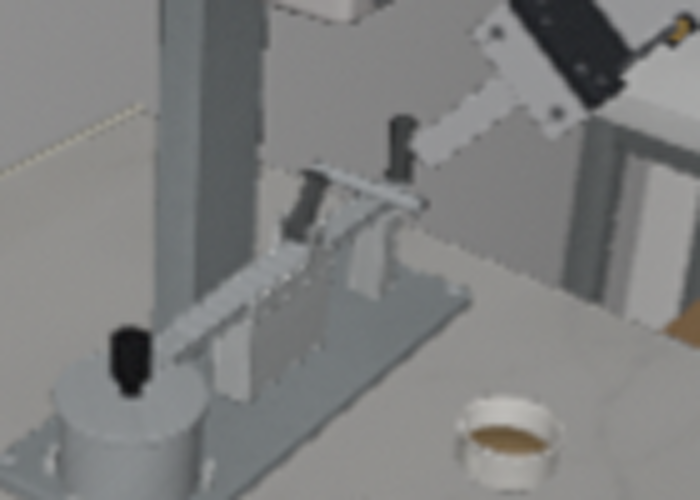

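The pawl lies back on its stop: pin from (320,170) to (425,203) in the crop, and the network gives y ≈ -62, z ≈ 132, matching the expected -60, 128. Next is the handle at (402,150).

Request:
send_rows:
  plan:
    - {"travel": [5.1, 25, 1.4], "delta_rot": [0, 0, 0], "fingers": -1}
    - {"travel": [5.1, 25, 1.4], "delta_rot": [0, 0, 0], "fingers": -1}
    - {"travel": [5.1, 25, 1.4], "delta_rot": [0, 0, 0], "fingers": -1}
    - {"travel": [5.1, 25, 1.4], "delta_rot": [0, 0, 0], "fingers": -1}
    - {"travel": [0, 0, 20], "delta_rot": [0, 0, 0], "fingers": -0.3}
    - {"travel": [0, 0, 20], "delta_rot": [0, 0, 0], "fingers": -0.3}
    - {"travel": [0, 0, 20], "delta_rot": [0, 0, 0], "fingers": -0.3}
    - {"travel": [0, 0, 20], "delta_rot": [0, 0, 0], "fingers": -0.3}
    - {"travel": [0, 0, 20], "delta_rot": [0, 0, 0], "fingers": -0.3}
    - {"travel": [0, 0, 18], "delta_rot": [0, 0, 0], "fingers": -0.3}
    - {"travel": [0, 0, 12], "delta_rot": [0, 0, 0], "fingers": -0.3}
    - {"travel": [0, 0, 0], "delta_rot": [0, 0, 0], "fingers": -0.3}

```text
clock: 11.35
eef_pos: [580.9, -237.9, 115.3]
eef_rot: [-3.139, -0.698, 0.069]
wrist_force: [-0.5, 0.2, 0.6]
finger_gap: 61.2
```

Run:
```python
from h import *
go([0,-150,117],tool_R(40))
```

```text
t 11.35 station pos [  -1.3 -148.9  115.3] F [-0.5  0.2  0.6] gap 61.2 q [-0.61  0.38  1.85  0.93  0.53  0.15]
travel(now-tool): [ 2.1  1.1 -0.5]
rotvec deg: [-0.11  0.03 -0.06]
```

Request:
send_rows:
  plan:
    - {"travel": [1, 1, 0], "delta_rot": [0, 0, 0], "fingers": 1}
    - {"travel": [0, 0, 0], "delta_rot": [0, 0, 0], "fingers": 1}
    - {"travel": [0, 0, 0], "delta_rot": [0, 0, 0], "fingers": 1}
    - {"travel": [0, 0, 0], "delta_rot": [0, 0, 0], "fingers": 1}
    - {"travel": [0, 0, 0], "delta_rot": [0, 0, 0], "fingers": 1}
    - {"travel": [0, 0, 0], "delta_rot": [0, 0, 0], "fingers": 1}
    - {"travel": [0, 0, 0], "delta_rot": [0, 0, 0], "fingers": 1}
  grip_force: 20

```text
clock: 12.22
eef_pos: [581.7, -239.3, 117.1]
eef_rot: [-3.14, -0.699, 0.069]
wrist_force: [-1.4, -0.8, 1.9]
finger_gap: 15.8
```

Request:
send_rows:
  plan:
    - {"travel": [0, 4, 0], "delta_rot": [0, 0, 0], "fingers": 1}
    - {"travel": [0, 7, 0], "delta_rot": [0, 0, 0], "fingers": 1}
    - {"travel": [0, 8, 0], "delta_rot": [0, 0, 0], "fingers": 1}
    - {"travel": [0, 8, 0], "delta_rot": [0, 0, 0], "fingers": 1}
    - {"travel": [0, 8, 0], "delta_rot": [0, 0, 0], "fingers": 1}
    - {"travel": [0, 8, 0], "delta_rot": [0, 0, 0], "fingers": 1}
    - {"travel": [0, 7, 0], "delta_rot": [0, 0, 0], "fingers": 1}
    - {"travel": [0, 5, 0], "delta_rot": [0, 0, 0], "fingers": 1}
    - {"travel": [0, 2, 0], "delta_rot": [0, 0, 0], "fingers": 1}
    - {"travel": [0, 0, 0], "delta_rot": [0, 0, 0], "fingers": 1}

```text
clock: 13.48
eef_pos: [585.7, -296.6, 117.1]
eef_rot: [-3.141, -0.699, 0.069]
wrist_force: [0.7, -1.6, 2.9]
finger_gap: 15.4
```

Run:
```python
from h import *
go(None)
```

```text
t 13.47 station pos [  -0.6 -207.8  117.1] F [ 0.7 -1.6  2.9] gap 15.4 q [-0.7   0.45  1.75  0.9   0.6   0.13]
```

Request:
send_rows:
  plan:
    - {"travel": [0, 1, 0], "delta_rot": [0, 0, 0], "fingers": 1}
    - {"travel": [0, 1, 0], "delta_rot": [0, 0, 0], "fingers": 1}
    - {"travel": [0, 1, 0], "delta_rot": [0, 0, 0], "fingers": 1}
    - {"travel": [0, 1, 0], "delta_rot": [0, 0, 0], "fingers": 1}
    - {"travel": [0, 0, 0], "delta_rot": [0, 0, 0], "fingers": 1}

```text
clock: 14.1
eef_pos: [586.0, -297.7, 116.8]
eef_rot: [-3.136, -0.698, 0.07]
wrist_force: [-5.8, 16.5, 11.4]
finger_gap: 15.5
```

Request:
send_rows:
  plan:
    - {"travel": [0, -2, 0], "delta_rot": [0, 0, 0], "fingers": 1}
    - {"travel": [0, 0, 0], "delta_rot": [0, 0, 0], "fingers": -0.3}
    - {"travel": [0, 0, 0], "delta_rot": [0, 0, 0], "fingers": -0.3}
    - {"travel": [0, 0, 0], "delta_rot": [0, 0, 0], "fingers": -0.3}
    - {"travel": [0, 0, 0], "delta_rot": [0, 0, 0], "fingers": -0.3}
    - {"travel": [0, 0, 0], "delta_rot": [0, 0, 0], "fingers": -0.3}
    - {"travel": [0, 0, -15], "delta_rot": [0, 0, 0], "fingers": -0.3}
    - {"travel": [0, 0, -20], "delta_rot": [0, 0, 0], "fingers": -0.3}
    - {"travel": [0, 0, -20], "delta_rot": [0, 0, 0], "fingers": -0.3}
    - {"travel": [0, 0, -20], "delta_rot": [0, 0, 0], "fingers": -0.3}
    - {"travel": [0, 0, -20], "delta_rot": [0, 0, 0], "fingers": -0.3}
    - {"travel": [0, 0, -20], "delta_rot": [0, 0, 0], "fingers": -0.3}
    - {"travel": [0, 0, -20], "delta_rot": [0, 0, 0], "fingers": -0.3}
    - {"travel": [0, 0, -20], "delta_rot": [0, 0, 0], "fingers": -0.3}
    - {"travel": [0, 0, 0], "delta_rot": [0, 0, 0], "fingers": -0.3}

```text
clock: 15.98
eef_pos: [485.8, -305.8, 237.3]
eef_rot: [3.14, -0.701, 0.07]
wrist_force: [0.2, -0.3, -0.5]
finger_gap: 61.0
```

Run:
```python
from h import *
go([-160,80,250],tool_R(0,90))
Rt=tool_R(0,90)
s=manip.read_state();R0=R.from_euler('xyz',s["eef_rot"])
print("untilt",np.degrees((R0.inv()*tool_R(0,0)).as_rotvec()).round(2),"then",np.degrees((tool_R(0).inv()*Rt).as_rotvec()).round(1))
c=camera("scene"); print("handle",[(w2s(np.array(p)).round(1),q) for p,q in pt("bar_handle","scene",c)])
print("knob",[(w2s(np.array(p)).round(1),q) for p,q in pt("lid_knob","scene",c)])
print("pin",[(w2s(np.array(p)).round(1),q) for p,q in pt("pawl_pin","scene",c)])
```

```text
t 15.97 station pos [-100.8 -209.9  237.3] F [ 0.2 -0.3 -0.5] gap 61.0 q [-0.85  0.13  1.84  0.75  0.85  0.23]
travel(now-tool): [ -37.1 -289.8  -48.3]
rotvec deg: [ 31.48 -31.33 -86.01]
untilt [ 1.000e-01 -4.014e+01 -4.000e-02] then [  0.   0. -90.]
handle [(array([   4.6, -212.4,  108.8]), 0.91)]
knob [(array([ -2.2, 125.8,  93.1]), 0.91)]
pin [(array([-45.1, -61.9, 133.4]), 0.64)]
```

Request:
send_rows:
  plan:
    - {"travel": [-5.2, -29, -6.1], "delta_rot": [0, 0, 0], "fingers": -0.3}
    - {"travel": [-5.2, -29, -6.1], "delta_rot": [0, 0, 0], "fingers": -0.3}
    - {"travel": [-5.2, -29, -6.1], "delta_rot": [0, 0, 0], "fingers": -0.3}
    - {"travel": [-5.2, -29, -6.1], "delta_rot": [0, 0, 0], "fingers": -0.3}
    - {"travel": [-5.2, -29, -6.1], "delta_rot": [0, 0, 0], "fingers": -0.3}
    - {"travel": [-5.2, -29, -6.1], "delta_rot": [0, 0, 0], "fingers": -0.3}
    - {"travel": [-5.2, -29, -6.1], "delta_rot": [0, 0, 0], "fingers": -0.3}
    - {"travel": [-5.2, -29, -6.1], "delta_rot": [0, 0, 0], "fingers": -0.3}
    - {"travel": [-5.2, -29, -6.1], "delta_rot": [0, 0, 0], "fingers": -0.3}
    - {"travel": [-5.2, -29, -6.1], "delta_rot": [3.15, -3.13, -8.6], "fingers": -0.3}
    - {"travel": [0, 0, 0], "delta_rot": [3.15, -3.13, -8.6], "fingers": -0.3}
    - {"travel": [0, 0, 0], "delta_rot": [3.15, -3.13, -8.6], "fingers": -0.3}
    - {"travel": [0, 0, 0], "delta_rot": [3.15, -3.13, -8.6], "fingers": -0.3}
    - {"travel": [0, 0, 0], "delta_rot": [3.15, -3.13, -8.6], "fingers": -0.3}
    - {"travel": [0, 0, 0], "delta_rot": [3.15, -3.13, -8.6], "fingers": -0.3}
    - {"travel": [0, 0, 0], "delta_rot": [3.15, -3.13, -8.6], "fingers": -0.3}
    - {"travel": [0, 0, 0], "delta_rot": [3.15, -3.13, -8.6], "fingers": -0.3}
    - {"travel": [0, 0, 0], "delta_rot": [3.15, -3.13, -8.6], "fingers": -0.3}
    - {"travel": [0, 0, 0], "delta_rot": [3.15, -3.13, -8.6], "fingers": -0.3}
    - {"travel": [0, 0, 0], "delta_rot": [0, 0, 0], "fingers": -0.3}

```text
clock: 18.68
eef_pos: [387.5, -20.9, 248.5]
eef_rot: [-3.139, -0.004, 1.643]
wrist_force: [-0.8, 0.2, -0.9]
finger_gap: 61.3
```

Run:
```python
from h import *
go([-1,125.5,170],tool_R(0,90))
```

```text
t 18.68 station pos [-179.    81.2  248.5] F [-0.8  0.2 -0.9] gap 61.3 q [-0.15 -0.09  1.9   0.    1.34 -0.22]
travel(now-tool): [ 43.6 178.3  78.3]
rotvec deg: [-0.14 -0.2   0.12]
```

Request:
send_rows:
  plan:
    - {"travel": [5.5, 22.3, 0], "delta_rot": [0, 0, 0], "fingers": -0.3}
    - {"travel": [5.5, 22.3, 0], "delta_rot": [0, 0, 0], "fingers": -0.3}
    - {"travel": [5.5, 22.3, 0], "delta_rot": [0, 0, 0], "fingers": -0.3}
    - {"travel": [5.5, 22.3, 0], "delta_rot": [0, 0, 0], "fingers": -0.3}
    - {"travel": [5.5, 22.3, 0], "delta_rot": [0, 0, 0], "fingers": -0.3}
    - {"travel": [5.5, 22.3, 0], "delta_rot": [0, 0, 0], "fingers": -0.3}
    - {"travel": [5.5, 22.3, 0], "delta_rot": [0, 0, 0], "fingers": -0.3}
    - {"travel": [5.1, 22.2, 0], "delta_rot": [-0.1, -0.2, 0], "fingers": -0.3}
    - {"travel": [0, 0, 26], "delta_rot": [0, 0, 0], "fingers": -0.3}
    - {"travel": [0, 0, 26], "delta_rot": [0, 0, 0], "fingers": -0.3}
    - {"travel": [0, 0, 26], "delta_rot": [0, 0, 0], "fingers": -0.3}
    - {"travel": [0, 0, 0], "delta_rot": [0, 0, 0], "fingers": -0.3}

```text
clock: 20.18
eef_pos: [561.1, 34.5, 169.4]
eef_rot: [-3.139, -0.001, 1.639]
wrist_force: [0.1, -0.3, -0.1]
finger_gap: 61.1
```

Run:
```python
from h import *
go([-1,125.5,95],tool_R(0,90))
c=camera("scene"); u,v=map(int,project(c,s2w([0,90,110]))); cr=c["color"][v-50:v+50,u-70:u+70]
cv2.imwrite("pics/c4.png",cv2.resize(cr,None,fx=5,fy=5,interpolation=cv2.INTER_CUBIC)[:,:,::-1])
```

```text
t 20.18 station pos [ -1.9 124.2 169.4] F [ 0.1 -0.3 -0.1] gap 61.1 q [-0.    0.38  1.55  0.    1.22 -0.07]
travel(now-tool): [ 1.2  1.1 74.4]
rotvec deg: [-0.14 -0.05 -0.12]
```

View pics/c4.png

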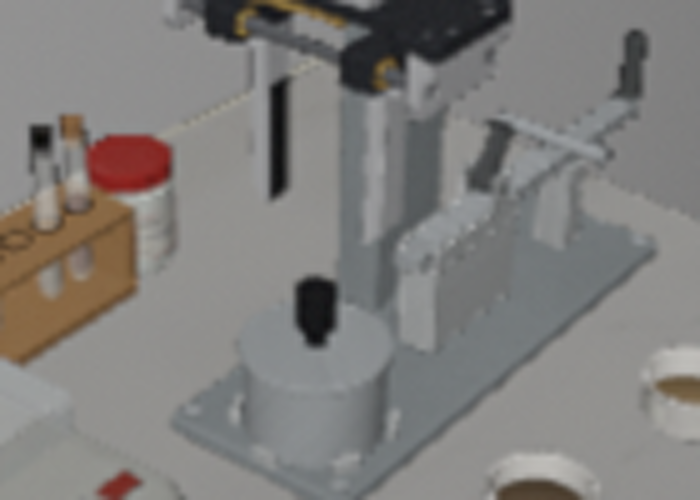

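The bar is clear of the lid, with its end at about (415,245). The pawl is back, and the fingers straddle the knob (315,300). I'll go down and grip.

Request:
send_rows:
  plan:
    - {"travel": [0.6, 0.5, 16], "delta_rot": [0, 0, 0], "fingers": -0.3}
    - {"travel": [0.6, 0.5, 16], "delta_rot": [0, 0, 0], "fingers": -0.3}
    - {"travel": [0, 0, 16], "delta_rot": [0, 0, 0], "fingers": -0.3}
    - {"travel": [0, 0, 14], "delta_rot": [0, 0, 0], "fingers": -0.3}
    - {"travel": [0, 0, 8], "delta_rot": [0, 0, 0], "fingers": -0.3}
    - {"travel": [0, 0, 4], "delta_rot": [0, 0, 0], "fingers": -0.3}
    - {"travel": [0, 0, 0], "delta_rot": [0, 0, 0], "fingers": 1}
    - {"travel": [0, 0, 0], "delta_rot": [0, 0, 0], "fingers": 1}
    - {"travel": [0, 0, 0], "delta_rot": [0, 0, 0], "fingers": 1}
    - {"travel": [0, 0, 0], "delta_rot": [0, 0, 0], "fingers": 1}
    - {"travel": [0, 0, 0], "delta_rot": [0, 0, 0], "fingers": 1}
    - {"travel": [0, 0, 0], "delta_rot": [0, 0, 0], "fingers": 1}
  grip_force: 15

```text
clock: 21.72
eef_pos: [563.0, 35.9, 97.3]
eef_rot: [3.141, 0.001, 1.642]
wrist_force: [0.0, 0.5, 1.9]
finger_gap: 23.7
```

Request:
send_rows:
  plan:
    - {"travel": [0, 0, 0], "delta_rot": [0, 0, 0], "fingers": 1}
    - {"travel": [0, 0, 0], "delta_rot": [0, 0, 0], "fingers": 1}
    - {"travel": [0, 0, -3], "delta_rot": [0, 0, 0], "fingers": 1}
    - {"travel": [0, 0, -3], "delta_rot": [0, 0, 0], "fingers": 1}
    - {"travel": [0, 0, -4], "delta_rot": [0, 0, 0], "fingers": 1}
    - {"travel": [0, 0, -6], "delta_rot": [0, 0, 0], "fingers": 1}
    - {"travel": [0, 0, -10], "delta_rot": [0, 0, 0], "fingers": 1}
    - {"travel": [0, 0, -14], "delta_rot": [0, 0, 0], "fingers": 1}
    - {"travel": [0, 0, -16], "delta_rot": [0, 0, 0], "fingers": 1}
    - {"travel": [0, 0, -16], "delta_rot": [0, 0, 0], "fingers": 1}
    - {"travel": [0, 0, -8], "delta_rot": [0, 0, 0], "fingers": 1}
    - {"travel": [0, 0, 0], "delta_rot": [0, 0, 0], "fingers": 1}
  grip_force: 30

```text
clock: 23.22
eef_pos: [563.0, 35.9, 177.6]
eef_rot: [3.14, 0.001, 1.642]
wrist_force: [-0.4, -0.2, -1.1]
finger_gap: 22.9
```

Run:
```python
from h import *
go(w2s([439.5,180.5,175]),tool_R(0,90))
for cam in("scene","top"):
    c=camera(cam); print(pt("lid_knob",cam,c,n=1),pt("jar",cam,c,n=1),pt("tile_top",cam,c,n=1))
```

```text
t 23.23 station pos [1.000e-01 1.255e+02 1.776e+02] F [-0.4 -0.2 -1.1] gap 22.9 q [-0.    0.37  1.54 -0.    1.23 -0.07]
travel(now-tool): [ 153.  -112.9    2.4]
rotvec deg: [0.07 0.04 0.07]
[([563.0, 33.6, 171.1], 0.75)] [([561.2, 32.0, 14.3], 0.73)] [([437.2, 178.7, 4.7], 0.96)]
[([569.1, 32.5, 171.0], 0.49)] [([560.6, 34.6, 10.2], 0.45)] [([439.7, 180.2, 4.8], 0.81)]
```

Request:
send_rows:
  plan:
    - {"travel": [6, -4.5, 0], "delta_rot": [0, 0, 0], "fingers": 1}
    - {"travel": [12, -9, 0], "delta_rot": [0, 0, 0], "fingers": 1}
    - {"travel": [14, -10.3, 0], "delta_rot": [0, 0, 0], "fingers": 1}
    - {"travel": [14, -10.3, 0], "delta_rot": [0, 0, 0], "fingers": 1}
    - {"travel": [14, -10.3, 0], "delta_rot": [0, 0, 0], "fingers": 1}
    - {"travel": [14, -10.3, 0], "delta_rot": [0, 0, 0], "fingers": 1}
    - {"travel": [14, -10.3, 0], "delta_rot": [0, 0, 0], "fingers": 1}
    - {"travel": [14, -10.3, 0], "delta_rot": [0, 0, 0], "fingers": 1}
    - {"travel": [14, -10.3, 0], "delta_rot": [0, 0, 0], "fingers": 1}
    - {"travel": [14, -10.3, 0], "delta_rot": [0, 0, 0], "fingers": 1}
    - {"travel": [13, -10, 0], "delta_rot": [0, 0, 0], "fingers": 1}
    - {"travel": [10, -7, 10], "delta_rot": [0, 0, 0], "fingers": 1}
    - {"travel": [0, 0, 20], "delta_rot": [0, 0, 0], "fingers": 1}
    - {"travel": [0, 0, 22], "delta_rot": [0, 0, 0], "fingers": 1}
    - {"travel": [0, 0, 22], "delta_rot": [0, 0, 0], "fingers": 1}
    - {"travel": [0, 0, 20], "delta_rot": [0, 0, 0], "fingers": 1}
    - {"travel": [0, 0, 14], "delta_rot": [0, 0, 0], "fingers": 1}
    - {"travel": [0, 0, 8], "delta_rot": [0, 0, 0], "fingers": 1}
    - {"travel": [0, 0, 0], "delta_rot": [0, 0, 0], "fingers": 1}

```text
clock: 26.0
eef_pos: [439.2, 180.4, 60.7]
eef_rot: [-3.141, 0.001, 1.642]
wrist_force: [-0.4, -0.1, -0.2]
finger_gap: 23.3
```

Run:
```python
from h import *
go(w2s([439,180,47]),tool_R(0,90))
c=camera("scene"); print(pt("lid_knob","scene",c,n=1))
```

```text
t 26.0 station pos [-113.2  278.4   60.7] F [-0.4 -0.1 -0.2] gap 23.3 q [ 0.31  0.35  1.88 -0.    0.91  0.24]
travel(now-tool): [-0.4 -0.3 13.7]
rotvec deg: [-0.01  0.04  0.07]
[([440.2, 178.2, 56.1], 0.92)]
```

Nearly down. I'll creep until it makes contact.

Request:
send_rows:
  plan:
    - {"travel": [0, 0, 4], "delta_rot": [0, 0, 0], "fingers": 1}
    - {"travel": [0, 0, 3], "delta_rot": [0, 0, 0], "fingers": 1}
    - {"travel": [0, 0, 2], "delta_rot": [0, 0, 0], "fingers": 1}
    - {"travel": [0, 0, 1], "delta_rot": [0, 0, 0], "fingers": 1}
    - {"travel": [0, 0, 1], "delta_rot": [0, 0, 0], "fingers": 1}
    - {"travel": [0, 0, 1], "delta_rot": [0, 0, 0], "fingers": 1}
    - {"travel": [0, 0, 0], "delta_rot": [0, 0, 0], "fingers": 1}

```text
clock: 26.98
eef_pos: [439.3, 180.4, 48.9]
eef_rot: [3.141, 0.001, 1.642]
wrist_force: [0.6, -0.2, -1.2]
finger_gap: 23.3
```

Request:
send_rows:
  plan:
    - {"travel": [0, 0, 0.7], "delta_rot": [0, 0, 0], "fingers": 1}
    - {"travel": [0, 0, 0.7], "delta_rot": [0, 0, 0], "fingers": 1}
    - {"travel": [0, 0, 0], "delta_rot": [0, 0, 0], "fingers": 1}

```text
clock: 27.35
eef_pos: [439.3, 180.4, 47.4]
eef_rot: [3.141, 0.001, 1.642]
wrist_force: [-0.1, 0.3, -0.5]
finger_gap: 23.6
```

Request:
send_rows:
  plan:
    - {"travel": [0, 0, 0.7], "delta_rot": [0, 0, 0], "fingers": 1}
    - {"travel": [0, 0, 0.7], "delta_rot": [0, 0, 0], "fingers": 1}
    - {"travel": [0, 0, 0], "delta_rot": [0, 0, 0], "fingers": 1}

```text
clock: 27.72
eef_pos: [439.4, 180.4, 47.2]
eef_rot: [3.141, 0.001, 1.642]
wrist_force: [-8.2, -3.0, 18.7]
finger_gap: 23.3
```

Request:
send_rows:
  plan:
    - {"travel": [0, 0, -1], "delta_rot": [0, 0, 0], "fingers": 1}
    - {"travel": [0, 0, 0], "delta_rot": [0, 0, 0], "fingers": -0.3}
    - {"travel": [0, 0, 0], "delta_rot": [0, 0, 0], "fingers": -0.3}
    - {"travel": [0, 0, 0], "delta_rot": [0, 0, 0], "fingers": -0.3}
    - {"travel": [0, 0, 0], "delta_rot": [0, 0, 0], "fingers": -0.3}
    - {"travel": [0, 0, 0], "delta_rot": [0, 0, 0], "fingers": -0.3}
    - {"travel": [0, 0, -10], "delta_rot": [0, 0, 0], "fingers": -0.3}
    - {"travel": [0, 0, -20], "delta_rot": [0, 0, 0], "fingers": -0.3}
    - {"travel": [0, 0, -25], "delta_rot": [0, 0, 0], "fingers": -0.3}
    - {"travel": [0, 0, -25], "delta_rot": [0, 0, 0], "fingers": -0.3}
    - {"travel": [0, 0, -25], "delta_rot": [0, 0, 0], "fingers": -0.3}
    - {"travel": [0, 0, -25], "delta_rot": [0, 0, 0], "fingers": -0.3}
    - {"travel": [0, 0, -25], "delta_rot": [0, 0, 0], "fingers": -0.3}
    - {"travel": [0, 0, 0], "delta_rot": [0, 0, 0], "fingers": -0.3}

```text
clock: 29.48
eef_pos: [439.9, 180.7, 204.0]
eef_rot: [3.138, -0.0, 1.642]
wrist_force: [0.5, 1.4, 0.1]
finger_gap: 61.0
```

Run:
```python
from h import *
go(None)
c=camera("scene")
for n in "pawl_pin bar_handle jar".split(): print(n,[(w2s(np.array(p)).round(1),q) for p,q in pt(n,"scene",c,n=1)])
for n in "lid_knob tile_top tin_a beaker".split(): print(n,pt(n,"scene",c))
cr=c["color"][130:350,190:430]
cv2.imwrite("pics/c5.png",cv2.resize(cr,(720,660)[:2] if 0 else (640,587),interpolation=cv2.INTER_CUBIC)[:,:,::-1])
```

```text
t 29.48 station pos [-112.5  278.6  204. ] F [0.5 1.4 0.1] gap 61.0 q [ 0.31  0.15  1.75 -0.    1.23  0.24]
pawl_pin [(array([-46.5, -58.1, 133.7]), 0.56)]
bar_handle [(array([ 2.000e-01, -2.114e+02,  1.132e+02]), 0.49)]
jar [(array([  2.1, 125.2,  14.4]), 0.92)]
lid_knob [([439.3, 178.7, 42.1], 0.86)]
tile_top [([439.3, 179.2, 7.2], 0.86)]
tin_a [([421.3, -132.6, 4.1], 0.77), ([427.7, 10.0, 0.4], 0.57)]
beaker [([477.2, 389.9, 6.1], 0.65), ([535.4, -125.5, 103.1], 0.43)]
```

View pics/c5.png

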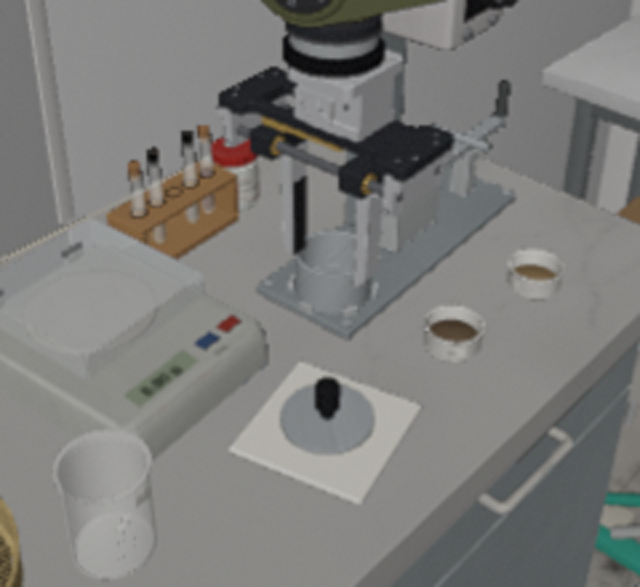

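The lid lies knob up at (328,420), wholly on the tile. The jar is upright in its nest at (333,275), and the tins and beaker haven't moved. I'm handing in.

```bash
python3 -c "
from h import *
print(manip.sign_off())"
```

```text
the job is handed in; nothing more can be done
None
```

The jar is open and the job is handed in at about 29.6 s of the 64 s; no verdict was reported. I flipped the pawl over to about 1.7 rad and let go, and it fell back onto its stop by itself. I then drew the bar out until it met its stop, lifted the lid by its knob and set it on the tile.

Last checks, all from after the gripper had let go and moved clear:
- **Pawl:** the pin was found at station y about -58, z about 134, against -60 and 128 expected on the stop. The z differs by 6 mm, a little more than the network's usual 4 mm error. A picture taken before the lid was lifted shows the pawl lying back.
- **Bar:** the handle was at y about -211, so the bar is out by its full 60 mm.
- **Lid:** the knob was at 42 mm height, within 1 mm of the tile centre, and the picture shows the lid knob up and wholly on the tile.
- **Jar, tins and beaker:** the jar is upright in its nest. The tins and beaker are where they were, within the measuring error.
- **Forces:** the highest wrist force I read was about 21 N, when pressing the lid lightly onto the tile and when pulling against the bar's stop.

No check failed. In the final picture the gripper hides part of the pawl, so its final position rests on the network and the earlier pictures.

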